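# Back off the syringe pump and open its barrel clamp

## Robot

A 7-joint arm with a two-finger parallel gripper is mounted at the origin on a cart in front of the work surface, level with it; the furniture and walls round the work are solid. World frame = base frame: x ahead of the robot, y to its left, z up, the work surface at z = 0. Lengths are in m, angles in rad, forces in N, time in s.
With the tool pointing down it reaches from about 0.4 to 0.9 m from the base axis. Payload 5.6 kg.
Tool frame: the origin (TCP) lies on the centre line of the jaws, within the pads' length; the fingertips stand 17 mm ahead of it and the grasp point (between the pads) lies 2 mm behind it; z points along the fingers, y is the line along which they close (so a half turn about z gives the same grasp; the last joint's range is limited). The gripper opens to 92 mm and grips with 3 to 60 N. Pads are 20 mm wide; open, the fingers measure 128 mm over their backs; the gripper's body (75 mm by 189 mm) begins 69 mm behind the grasp point.
Start: joints at [1.145, 0.468, -0.012, 1.603, 0.006, 1.071, -0.056], TCP at [0.243, -0.603, 0.232] pointing down, gripper open.
Joint ranges: [-2.53, 2.53], [-0.31, 2.02], [-1.57, 1.55], [0.28, 2.44], [-1.29, 4.43], [0.15, 1.84], [-2.92, 2.92]. Speed limits (rad/s): [2.57, 2.57, 3.14, 3.14, 3.14, 3.14, 3.14].

## Interface

Orientations are given as a 3x3 rotation matrix whose columns are the frame's x, y, z axes.
In Python, from station import r gives the robot as it stands.
- The arm moves only by the shell command python3 -m handwheel 'ROWS' [OPENING] [FORCE]. ROWS is a JSON object of lists of equal length, an entry for each row: "translation": the shift along the tool's x, y, z scaled (see below), a list of three; "dr": the turn, a rotation vector about the tool's x, y, z scaled (see below), a list of three. A call has 1 to 10 rows; each row shifts and turns the commanded pose from where the row before left it, along the tool's axes as they then stand; what a row does not reach is not made up. The controller multiplies each number of a shift by 0.04 m and each number of a turn by 0.08 rad. A row lasts 1/12 s, in which the tool goes at most 41.7 mm and 7.16 degrees, less where a joint would pass 70% of its speed; a pose out of reach is approached as far as the arm can. A call with a number of a shift or a turn outside -1 to 1 is refused whole. A call with a gripper value outside its range is refused whole. OPENING is the closure, from 0 (fully open) to 1 (shut), set as the call begins (- or left out, the last holds). The fingers move at their own pace and stop on an object; FORCE is the grip in N (left out, the last holds). Time passes only in rows, so rows that do not move let the fingers close. It gives the time, the measured TCP pose, the force, the opening and the grip force at its end, in the units of the state.
- r.observe(): the state, without advancing time (a new reading comes with each control period).
- r.get_image(name): name is "scene" or "top" or "wrist"; returns a dict with "pixels" (480x640x3 uint8, red, green, blue), "intrinsics" (3x3 intrinsics, pixels), "R" (3x3) and "t" (3): a world point X has camera coordinates R X + t. Camera axes: x right, y down, z forward; pixel columns grow to the right and rows downward; lengths in m; the calibration is good to about 2 mm. A picture is of the moment at which its call begins. There is no depth.
- r.hand_in(): hands the job in; it is judged then, once.
The state is a dict: "time_s": time; "q": joint angles; "qd": joint speeds; "tau": joint torques, N m; "tcp_pos": TCP position; "orientation": TCP orientation; "contact_force": force on the tool from outside, world axes, zero at the start; "wrist_torque": the same for the moment, N m; "opening": opening from 0.0 (shut) to 1.0 (fully open); "finger_force": force on a finger pad.
Only numpy, scipy, OpenCV 4.12 (cv2) and the standard library are available. Lean on these libraries where they do the work, as an engineer would, in place of code of your own. Each camera call takes 0.05 s, during which the arm holds its last target. There are 200 camera calls.

## Task

The infusion has been stopped, so open up the syringe pump for its used syringe to be taken out later. Press the release button on the pusher block and hold it down while you push the block back along its rods, away from the syringe, right up to the end stop; let the button come up so that the block is locked there, and only then push the knob of the barrel clamp aside until the arm is swung fully clear of the syringe. Use the fingertips only: leave the syringe lying in its cradle, and pick up or disturb nothing.

Things in the scene. Friction and masses are not known exactly. Their poses are not given: they have to be found in the camera images.
- pump: Bench syringe pump, fixed: white housing, x -76 to +66, y -125 to +125 mm, flat deck 60 mm above the worktop, sloped panel on its -x side. Origin: centre of underside; z up; yaw up to 0.25 rad either way. Rods and lead screw run along y at height 76 mm. A grey cradle block (x -2 to +66, y -116 to -56, top z 90 mm) carries the syringe; end stop: grey block, y 108 to 122, top z 96 mm.
- pusher (a joint): Travel of the aluminium pusher block along the pump's +y, m: 0 = forward at the syringe's plunger, 0.080 = against the end stop's bumpers; starts between 0.002 and 0.022. A sprung half nut locks it on the lead screw about every 3 mm (1 mm of play) unless the button is down; then it slides against 1.5 N plus 8 N per m/s and stays where left.
- release (a joint): How far the release button on the pusher block is pressed down, m: 0 = up (locked; may start up to 1 mm down), 0.006 = fully down. Spring: 2.5 N to start moving, 5.5 N fully down; from 3 mm down the half nut is clear of the thread. It springs back up by itself when let go.
- button_top (a point): Top centre of the release button: round, grey, 21 mm across, 9 mm proud of the block's flat front ledge (ledge 92 mm above the worktop; button top 101 mm, pressed 95 mm). Moves with button and block; axes as the pump. The ledge reaches 20 mm to its -x, 13 mm to its -y, and 35 mm to its +x, where the block's upright plate (top 116 mm) stands.
- pusher_wall (a point): Point on the block's upright, rubber-faced thumb wall (37 mm wide in pump x, 7 mm thick) on the +y, end-stop side of the button: its face is 18 mm from the button's centre and rises from the ledge to 119 mm above the worktop. Site: on that face, in line with the button, 110 mm up. A fingertip holding the button down can push the block by this wall.
- clamp (a joint): Angle of the barrel clamp arm, rad: 0 = across the syringe barrel (closed; starts between 0 and 0.15), 1.571 = swung aside to its stop, parallel to the barrel. It opens anticlockwise seen from above: the knob goes first towards the pump's -y, then towards +x. Friction about 1 N at the knob; it stays where it is left.
- clamp_knob (a point): Centre of the top of the clamp's black knob, an upright knob 16 mm in diameter at the free end of the clamp arm, standing from 120 mm to 153 mm above the worktop (full width from 129 mm up), 60 mm from the pivot axis. The arm below it is 14 mm wide, its top 120.5 mm above the worktop. The point moves with the arm.
- clamp_pivot (a point): Point on the vertical pivot axis of the clamp arm, on top of its steel hub (10 mm radius), 124 mm above the worktop; at x = +56, y = -78 mm in the pump's frame.
- used_syringe: Loose 5 ml syringe, 104 mm long, lying in the pump's V trough along y, barrel 14 mm thick with its axis 104 mm above the worktop and at x = +22 mm in the pump's frame; nozzle to -y, plunger to +y. Origin: below the middle of its length, 9 mm below its axis. It stays in the trough.
- spare_syringe: Loose 5 ml syringe, 25 x 104 x 18 mm, lying on the worktop beyond the end-stop end of the pump; bystander. Origin: centre of its underside.
- dropper_bottle: Loose brown dropper bottle, 34 mm across, 102 mm tall, near the end-stop end of the pump; bystander. Origin: centre of its underside.
- sample_cup: Loose screw-top sample cup, 58 mm across, 63 mm tall, beyond the cradle end of the pump; bystander. Origin: centre of its underside.
- forceps: Loose fine steel forceps, 24 x 130 x 8 mm, lying on the worktop near the cradle end of the pump; bystander. Origin: centre of its underside.
- lab_timer: Loose lab timer, 68 x 62 x 19 mm, on the worktop left of the pump; bystander. Origin: centre of its underside.
- petri_dish: Loose petri dish, 59 mm across, 15 mm tall, on the worktop right of the pump; bystander. Origin: centre of its underside.

How it is judged:
On the way, in this order (a step that is already met when the one before it is completed fails the run):
1. the pusher block stands at its end stop with the release button up again (locked), the clamp still across the syringe (value of joint pusher above 0.077 m and value of joint release below 0.0015 m and value of joint clamp below 0.35 rad), for 0.2 s.
2. the clamp arm is swung aside, clear of the syringe (value of joint clamp above 1.35 rad), for 0.2 s.
At the end, for the whole second after the job is handed in: The pusher block stands within 3 mm of its end stop, the release button is up (within 1.5 mm), the clamp arm is swung at least 1.35 rad aside, and the syringe lies at rest in its trough within 15 mm of where it lay (value of joint pusher above 0.077 m and value of joint release below 0.0015 m and value of joint clamp above 1.35 rad and linear speed of used_syringe below 0.02 m/s and distance of used_syringe from where it was at the start of the episode below 0.015 m); the robot touches nothing.
It fails at once if the used syringe is lifted or knocked out of its trough (z of used_syringe in the frame of pump above 0.105 m or distance of used_syringe from where it was at the start of the episode above 0.02 m).
It fails at once if a bystander is lifted or pushed more than 30 mm (distance of any of spare_syringe, dropper_bottle, sample_cup, forceps, lab_timer, petri_dish from where it was at the start of the episode above 0.03 m or height (world z) of any of spare_syringe, dropper_bottle, sample_cup, forceps, lab_timer, petri_dish above 0.015 m).
It also fails if it takes over 43 s, if anything falls off the work surface, if the arm or the gripper's body presses on something with over 40 N, if the wrist force passes 120 N, or if a joint passes its speed limit or range.

## Working session

There is one attempt and no reset: what is moved stays moved. The work goes in short steps, Python scripts to look and compute and a shell command to move; the robot and the scene stay as the last step left them, time stands still between calls to the robot, and variables do not carry over. Pictures are saved under pics/ and viewed, at most 10 in all, crops included, and the job is handed in when it is done.

```bash
mkdir -p pics; ls; python3 - <<'E'
from station import r
import cv2,numpy as np
s=r.observe();print(s['time_s'],s['tcp_pos'],np.round(s['orientation'],3),s['opening'])
for n in('top','scene'):
    im=r.get_image(n);cv2.imwrite(f'pics/{n}0.png',im['pixels'][:,:,::-1])
    np.savez(f'{n}0.npz',**{k:np.array(im[k]) for k in im})
    print(n,np.round(im['intrinsics'],1).tolist(),np.round(im['R'],3).tolist(),np.round(im['t'],3))
E
```

```text
pics
0.0 [ 0.24249335 -0.60245548  0.23063639] [[ 0.928  0.373 -0.001]
 [ 0.373 -0.928  0.002]
 [-0.    -0.002 -1.   ]] 1.0023046907334128
top [[484.1, 0.0, 312.2], [0.0, 484.1, 233.4], [0.0, 0.0, 1.0]] [[-0.022, -1.0, 0.001], [-0.995, 0.022, -0.096], [0.096, -0.003, -0.995]] [-0.025  0.507  1.246]
scene [[554.3, 0.0, 308.2], [0.0, 554.3, 236.2], [0.0, 0.0, 1.0]] [[-0.626, -0.78, -0.026], [-0.287, 0.261, -0.922], [0.725, -0.569, -0.387]] [0.278 0.263 0.894]
```

View pics/top0.png

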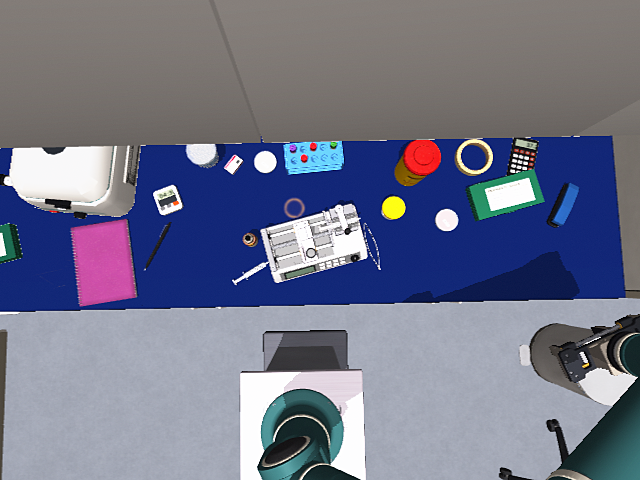

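View pics/scene0.png

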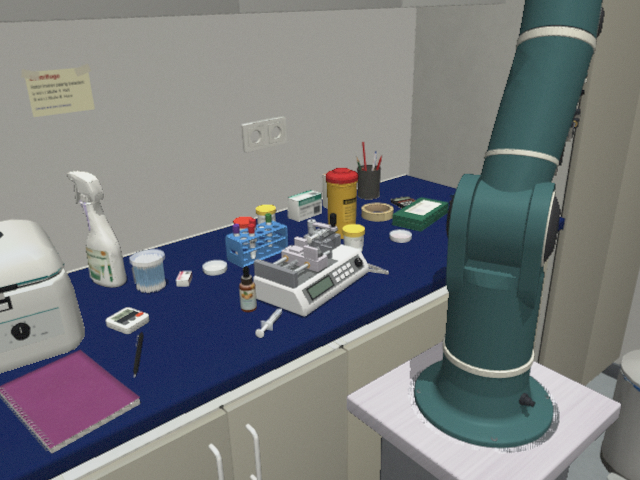

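Top view: pump around px (313,243), with the clamp knob near (349,231), the round button near (311,253), the bottle at (250,239) and the spare syringe at (250,272). I'll enlarge that area and fit the housing.

```bash
cat > h.py <<'E'
import numpy as np,cv2
def ray(d,px,z):
    K,R,t=d['intrinsics'],d['R'],d['t']
    u=R.T@np.linalg.solve(K,[px[0],px[1],1]);c=-R.T@t
    return c+u*(z-c[2])/u[2]
def proj(d,X):
    p=d['intrinsics']@(d['R']@np.array(X)+d['t']);return p[:2]/p[2]
def cap(r,n,tag):
    im=r.get_image(n);d={k:np.array(im[k]) for k in im};np.savez(f'{tag}.npz',**d);return d
E
python3 - <<'E'
from h import *
d=dict(np.load('top0.npz'));p=d['pixels'][:,:,::-1]
c=p[190:295,225:390];cv2.imwrite('pics/topc.png',cv2.resize(c,None,fx=4.8,fy=4.8,interpolation=cv2.INTER_CUBIC))
h=cv2.cvtColor(np.ascontiguousarray(p),cv2.COLOR_BGR2HSV)
m=((h[...,1]<90)&(h[...,2]>60)).astype(np.uint8)*255
m[:190]=0;m[295:]=0;m[:,:225]=0;m[:,390:]=0
m=cv2.morphologyEx(m,cv2.MORPH_OPEN,np.ones((11,11)))
cs,_=cv2.findContours(m,0,1);k=max(cs,key=cv2.contourArea)
b=cv2.boxPoints(cv2.minAreaRect(k));print(b)
for q in b:print(ray(d,q,.06).round(3))
for q in [(349,231),(311,253)]:print(ray(d,q,.1).round(3),ray(d,q,.15).round(3))
E
```

```text
[[258.42307 226.88464]
 [353.53073 200.9462 ]
 [368.94614 257.46927]
 [273.83847 283.4077 ]]
[0.522 0.101 0.06 ]
[ 0.584 -0.144  0.06 ]
[ 0.438 -0.179  0.06 ]
[0.378 0.064 0.06 ]
[ 0.503 -0.127  0.1  ] [ 0.498 -0.123  0.15 ]
[ 0.45  -0.032  0.1  ] [ 0.448 -0.032  0.15 ]
```

View pics/topc.png

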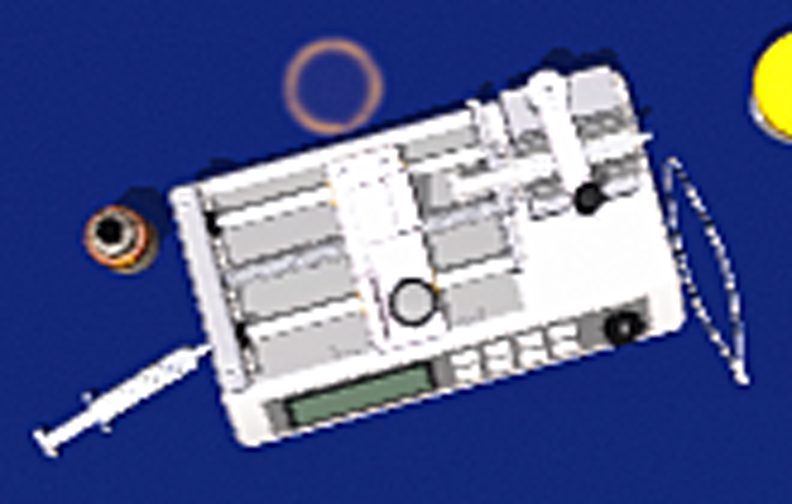

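The crop shows the knob at full-image px (347.5,231.2), the pivot hub at (339,208.3), and the button at (311,252.7). The clamp is near closed. I'll work out the pump frame from these.

```bash
python3 - <<'E'
from h import *
d=dict(np.load('top0.npz'))
piv=ray(d,(339,208.3),.124);kn=ray(d,(347.5,231.2),.153);bt=ray(d,(311,252.7),.101)
print(piv.round(4),kn.round(4),bt.round(4),np.linalg.norm((piv-kn)[:2]))
y=.245
R=np.array([[np.cos(y),-np.sin(y)],[np.sin(y),np.cos(y)]])
o=piv[:2]-R@[.056,-.078];print('origin',o)
print('knob',R.T@(kn[:2]-o),'button',R.T@(bt[:2]-o))
print('tool-frame move', R.T@(bt[:2]-[.2425,-.6025]))
E
```

```text
[ 0.5563 -0.1021  0.124 ] [ 0.4971 -0.1189  0.153 ] [ 0.4512 -0.0317  0.101 ] 0.06157368069724946
origin [ 0.48308655 -0.03997417]
knob [-0.00554348 -0.07992829] button [-0.02894961  0.0157733 ]
tool-frame move [0.34089658 0.50314482]
```

```bash
python3 -m handwheel '{"translation":[[0,0,0],[0,0,0],[0,0,0],[0,0,0],[0,0,0],[0,0,0],[0,0,0],[0,0,0],[0,0,0],[0,0,0]],"dr":[[0,0,-1],[0,0,-1],[0,0,-1],[0,0,-1],[0,0,-1],[0,0,-1],[0,0,-1],[0,0,-1],[0,0,-1],[0,0,-1]]}' 1 10
python3 -m handwheel '{"translation":[[0,0,0],[0,0,0],[0,0,0],[0,0,0],[0,0,0],[0,0,0],[0,0,0],[0,0,0]],"dr":[[0,0,-1],[0,0,-1],[0,0,-1],[0,0,-1],[0,0,-1],[0,0,-1],[0,0,-1],[0,0,-1]]}'
```

```text
time_s: 0.93
tcp_pos: [0.2426, -0.6027, 0.231]
orientation: [[0.375, 0.927, -0.0], [0.927, -0.375, 0.001], [0.001, -0.001, -1.0]]
contact_force: [0.0, 0.6, 0.1]
opening: 0.298
finger_force: 0.0
time_s: 1.6
tcp_pos: [0.2425, -0.6027, 0.231]
orientation: [[-0.253, 0.967, -0.0], [0.967, 0.253, 0.001], [0.001, -0.0, -1.0]]
contact_force: [-0.7, 0.4, 0.1]
opening: 0.006
finger_force: 0.0
```

```bash
python3 -m handwheel '{"translation":[[0.79,0.53,0],[0.79,0.53,0],[0.79,0.53,0],[0.79,0.53,0],[0.79,0.53,0],[0.79,0.53,0],[0.79,0.53,0],[0.79,0.53,0]],"dr":[[0,0,0],[0,0,0],[0,0,0],[0,0,0],[0,0,0],[0,0,0],[0,0,0],[0,0,0]]}' >/dev/null
python3 -m handwheel '{"translation":[[0.79,0.53,0],[0.79,0.53,0],[0.79,0.53,0],[0.79,0.53,0],[0.79,0.53,0],[0.79,0.53,0],[0.79,0.53,0],[0.79,0.53,0],[0,0,0],[0,0,0]],"dr":[[0,0,0],[0,0,0],[0,0,0],[0,0,0],[0,0,0],[0,0,0],[0,0,0],[0,0,0],[0,0,0],[0,0,0]]}'
python3 - <<'E'
from station import r
from h import *
d=cap(r,'wrist','w1');cv2.imwrite('pics/w1.png',d['pixels'][:,:,::-1])
print(-d['R'].T@d['t'],proj(d,[.4512,-.0317,.101]),proj(d,[.5563,-.1021,.124]),proj(d,[.4971,-.1189,.153]))
E
```

```text
time_s: 3.1
tcp_pos: [0.4453, -0.0267, 0.2314]
orientation: [[-0.254, 0.967, -0.0], [0.967, 0.254, 0.001], [0.001, -0.0, -1.0]]
contact_force: [-0.1, -1.2, -0.7]
opening: 0.005
finger_force: 0.0
[0.42440797 0.05186702 0.38493522] [325.55542156 243.25237502] [417.06996999 350.06739607] [352.5669117 372.2932339]
```

View pics/w1.png

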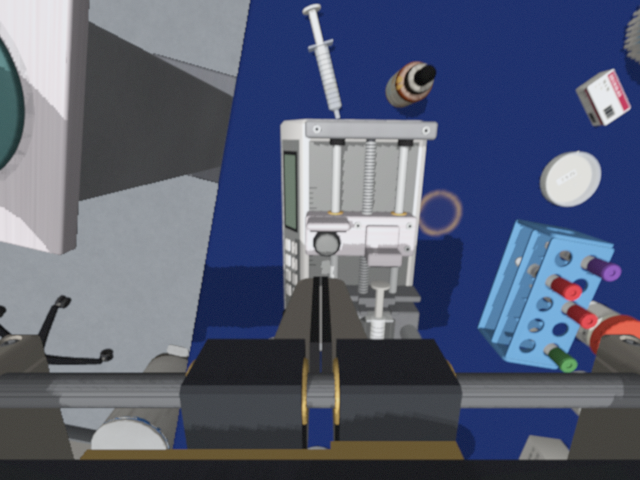

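The wrist view shows the button at (326,243), matching the prediction of (325.6,243.3). The frame is good, with yaw about 0.244. I'll descend slightly to the wall side of the button's centre.

```bash
python3 -m handwheel '{"translation":[[-0.03,0.11,0.35],[0,0,0.5],[0,0,0.5],[0,0,0.5],[0,0,0.4],[0,0,0.2],[0,0,0.15],[0,0,0.1],[0,0,0]],"dr":[[0,0,0.14],[0,0,0],[0,0,0],[0,0,0],[0,0,0],[0,0,0],[0,0,0],[0,0,0],[0,0,0]]}'
```

```text
time_s: 3.9
tcp_pos: [0.4496, -0.0294, 0.1234]
orientation: [[-0.237, 0.971, -0.0], [0.971, 0.237, -0.0], [-0.0, -0.0, -1.0]]
contact_force: [-0.8, -0.5, -0.0]
opening: 0.003
finger_force: 0.0
```

```bash
python3 -m handwheel '{"translation":[[0,0,0.1],[0,0,0.08],[0,0,0.06],[0,0,0.02],[0,0,0]],"dr":[[0,0,0],[0,0,0],[0,0,0],[0,0,0],[0,0,0]]}'
```

```text
time_s: 4.32
tcp_pos: [0.4504, -0.029, 0.1136]
orientation: [[-0.238, 0.971, 0.001], [0.971, 0.238, -0.0], [-0.001, 0.001, -1.0]]
contact_force: [1.4, -0.9, 4.7]
opening: 0.004
finger_force: 2.2
```

```bash
python3 -m handwheel '{"translation":[[0.1,0,0.02],[0.1,0,0],[0.15,0,0],[0.15,0,0],[0.15,0,0],[0.15,0,0],[0.15,0,0],[0.15,0,0],[0.15,0,0],[0.15,0,0]],"dr":[[0,0,0],[0,0,0],[0,0,0],[0,0,0],[0,0,0],[0,0,0],[0,0,0],[0,0,0],[0,0,0],[0,0,0]]}'
python3 - <<'E'
from station import r
from h import *
d=cap(r,'wrist','w2');cv2.imwrite('pics/w2.png',d['pixels'][80:320,220:480,::-1].repeat(2,0).repeat(2,1))
E
```

```text
time_s: 5.15
tcp_pos: [0.4364, 0.0262, 0.1124]
orientation: [[-0.239, 0.971, 0.0], [0.971, 0.239, 0.0], [-0.0, 0.0, -1.0]]
contact_force: [2.3, -1.8, 5.7]
opening: 0.006
finger_force: 2.4
```

View pics/w2.png

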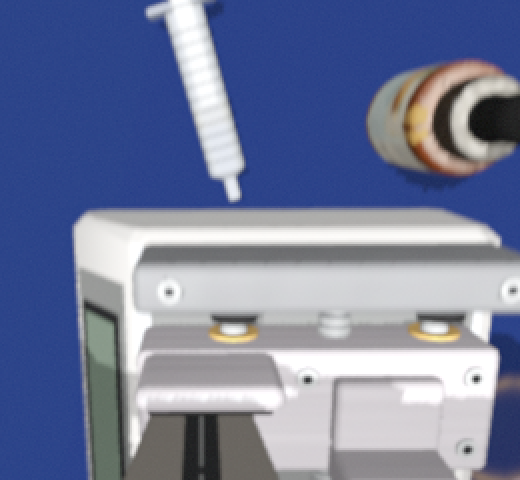

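The crop shows the block following the finger, with bushings at crop px (233,330) and (435,330) just short of the black bumpers. I'll keep pushing slowly.

```bash
python3 -m handwheel '{"translation":[[0.1,0,0],[0.1,0,0],[0.05,0,0],[0.05,0,0],[0,0,0]],"dr":[[0,0,0],[0,0,0],[0,0,0],[0,0,0],[0,0,0]]}'; python3 -m handwheel '{"translation":[[0.05,0,0],[0.05,0,0],[0.05,0,0],[0,0,0]],"dr":[[0,0,0],[0,0,0],[0,0,0],[0,0,0]]}'
```

```text
time_s: 5.62
tcp_pos: [0.434, 0.0335, 0.1123]
orientation: [[-0.236, 0.972, -0.0], [0.972, 0.236, -0.005], [-0.005, -0.001, -1.0]]
contact_force: [5.0, -11.8, 4.2]
opening: 0.003
finger_force: 7.8
time_s: 5.95
tcp_pos: [0.4339, 0.0338, 0.1124]
orientation: [[-0.233, 0.973, 0.001], [0.972, 0.233, -0.012], [-0.012, -0.002, -1.0]]
contact_force: [8.4, -26.8, 4.0]
opening: 0.008
finger_force: 15.8
```

```bash
python3 -m handwheel '{"translation":[[-0.1,0,0],[-0.02,0,0],[0,0,-0.05],[0,0,-0.1],[0,0,-0.1],[0,0,-0.1],[0,0,0],[0,0,0]],"dr":[[0,0,0],[0,0,0],[0,0,0],[0,0,0],[0,0,0],[0,0,0],[0,0,0],[0,0,0]]}';python3 -m handwheel '{"translation":[[-0.1,0,-0.1],[-0.05,0,-0.5],[0,0,-0.7],[0,0,0],[0,0,0]],"dr":[[0,0,0],[0,0,0],[0,0,0],[0,0,0],[0,0,0]]}'
python3 - <<'E'
from station import r
from h import *
d=cap(r,'wrist','w3');cv2.imwrite('pics/w3.png',d['pixels'][80:380,200:500,::-1].repeat(2,0).repeat(2,1))
E
```

```text
time_s: 6.62
tcp_pos: [0.4316, 0.0331, 0.1251]
orientation: [[-0.235, 0.972, -0.005], [0.972, 0.235, -0.007], [-0.005, -0.006, -1.0]]
contact_force: [2.8, -14.8, -2.3]
opening: 0.006
finger_force: 7.4
time_s: 7.03
tcp_pos: [0.4343, 0.0327, 0.1786]
orientation: [[-0.238, 0.971, 0.0], [0.971, 0.238, -0.0], [-0.0, 0.0, -1.0]]
contact_force: [0.3, 0.9, -0.3]
opening: 0.005
finger_force: 0.0
```

View pics/w3.png

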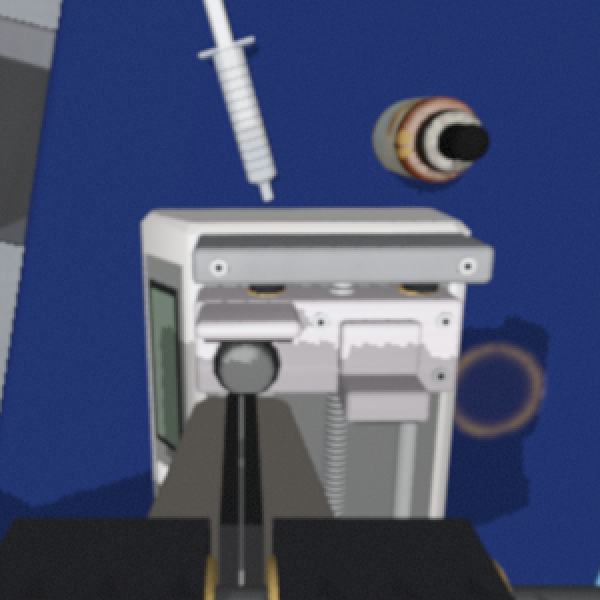

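The block sits against both bumpers (crop px (265,288) and (415,288)), and the button is up at (246,365). Next is the clamp knob: I'll go to its +y side.

```bash
python3 -m handwheel '{"translation":[[-0.6,0.11,0],[-0.8,0.16,0],[-0.8,0.16,0],[-0.7,0.14,0],[-0.5,0.08,0],[0,0,0],[0,0,0]],"dr":[[0,0,0],[0,0,0],[0,0,0],[0,0,0],[0,0,0],[0,0,0],[0,0,0]]}'
python3 - <<'E'
from station import r
from h import *
for n in('wrist','top'):
    d=cap(r,n,n+'4')
    print(n,proj(d,[.4971,-.1189,.153]))
    if n=='wrist':a=d['pixels'][:,:,::-1]
    else:b=cv2.resize(d['pixels'][190:295,270:390,::-1],(548,480),interpolation=cv2.INTER_CUBIC)
cv2.imwrite('pics/k4.png',np.hstack([a[:,220:470],b]))
E
```

```text
time_s: 7.67
tcp_pos: [0.4912, -0.0934, 0.1766]
orientation: [[-0.237, 0.972, -0.004], [0.972, 0.237, 0.002], [0.002, -0.003, -1.0]]
contact_force: [0.6, 1.7, 0.2]
opening: 0.004
finger_force: 0.0
wrist [320.37843922 326.62004422]
top [347.51681893 231.19782857]
```

View pics/k4.png

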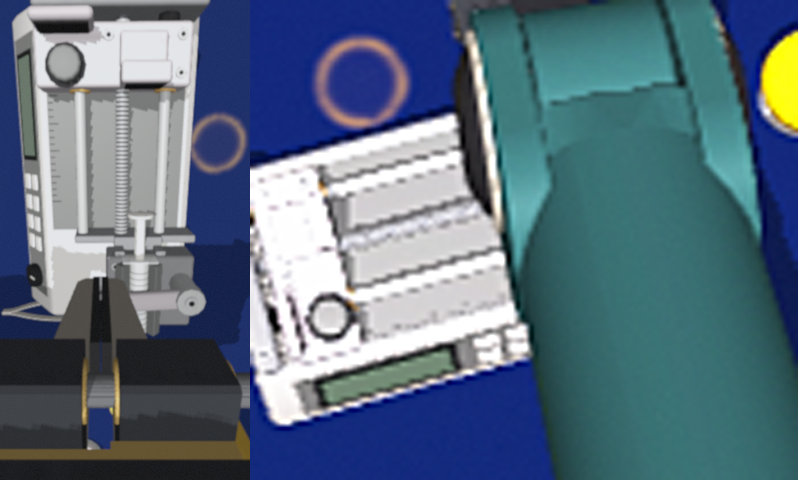

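The wrist view shows the hub at full px (410,302), and the finger on the knob's +y side hides the knob itself. This is as predicted. I'll descend and sweep the first part of the arc.

```bash
python3 -m handwheel '{"translation":[[0,0,0.3],[0,0,0.3],[0,0,0.15],[0,0,0]],"dr":[[0,0,0],[0,0,0],[0,0,0],[0,0,0]]}';python3 -m handwheel '{"translation":[[-0.15,0.02,0],[-0.15,0.02,0],[-0.22,0.04,0],[-0.22,0.07,0],[-0.2,0.1,0],[0,0,0]],"dr":[[0,0,0],[0,0,0],[0,0,0],[0,0,0],[0,0,0],[0,0,0]]}'; python3 -c "
from h import *
d=dict(np.load('wrist4.npz'));print(proj(d,[.5563,-.1021,.124]))"
```

```text
time_s: 8.1
tcp_pos: [0.4908, -0.0926, 0.1463]
orientation: [[-0.24, 0.971, -0.004], [0.971, 0.24, 0.001], [0.002, -0.004, -1.0]]
contact_force: [0.0, 0.5, 0.5]
opening: 0.005
finger_force: 0.0
time_s: 8.6
tcp_pos: [0.5126, -0.1298, 0.1486]
orientation: [[-0.236, 0.972, 0.002], [0.972, 0.236, -0.001], [-0.001, 0.002, -1.0]]
contact_force: [-0.8, -1.1, 1.0]
opening: 0.003
finger_force: 0.0
[410.09777099 301.34177607]
```

```bash
python3 -m handwheel '{"translation":[[-0.18,0.1,0],[-0.16,0.15,0],[0,0,0]],"dr":[[0,0,0],[0,0,0],[0,0,0]]}'
python3 - <<'E'
from station import r
from h import *
d=cap(r,'scene','s5');cv2.imwrite('pics/s5.png',cv2.resize(d['pixels'][180:340,220:420,::-1],None,fx=3,fy=3,interpolation=cv2.INTER_CUBIC))
for a in (.5,.7,.9,1.57):
    y=.245;c,s=np.cos(y),np.sin(y);p=[.056-.06*np.cos(a),-.078-.06*np.sin(a)]
    print(a,(proj(d,[.4831+c*p[0]-s*p[1],-.04+s*p[0]+c*p[1],.153])-[220,180])*3)
E
```

```text
time_s: 8.85
tcp_pos: [0.5256, -0.1394, 0.1485]
orientation: [[-0.237, 0.971, 0.002], [0.971, 0.237, -0.0], [-0.001, 0.002, -1.0]]
contact_force: [-0.0, -0.2, 0.5]
opening: 0.003
finger_force: 0.0
0.5 [348.05056218  88.16990923]
0.7 [348.09808391  82.9036075 ]
0.9 [345.11842966  77.85075001]
1.57 [316.23687026  64.76100872]
```

View pics/s5.png

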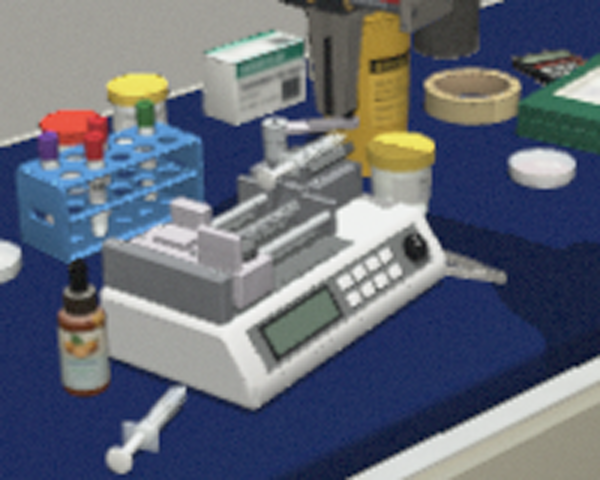

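The scene view shows the arm swung partway, with the knob hidden behind the finger at crop px (345,80). I'll reposition to the knob's -x side and push +x.

```bash
python3 -m handwheel '{"translation":[[0.25,0,0],[0,-0.45,0],[0,-0.45,0],[-0.4,0,0],[-0.5,0,0],[0,0,0]],"dr":[[0,0,0],[0,0,0],[0,0,0],[0,0,0],[0,0,0],[0,0,0]]}';python3 -m handwheel '{"translation":[[0,0.2,0],[0,0.2,0],[0,0.2,0],[0,0.2,0],[0,0.15,0],[0,0,0]],"dr":[[0,0,0],[0,0,0],[0,0,0],[0,0,0],[0,0,0],[0,0,0]]}'
```

```text
time_s: 9.4
tcp_pos: [0.4956, -0.1751, 0.1487]
orientation: [[-0.235, 0.972, 0.001], [0.972, 0.235, -0.002], [-0.002, 0.001, -1.0]]
contact_force: [0.6, -0.3, -0.0]
opening: 0.007
finger_force: 0.0
time_s: 9.9
tcp_pos: [0.5339, -0.1615, 0.1484]
orientation: [[-0.24, 0.971, 0.002], [0.971, 0.24, 0.001], [0.001, 0.002, -1.0]]
contact_force: [0.6, 0.0, -0.5]
opening: 0.006
finger_force: 0.0
```

```bash
python3 -m handwheel '{"translation":[[0,0.08,0],[0,0.08,0],[0,0.06,0],[0,0.03,0],[0,0,0]],"dr":[[0,0,0],[0,0,0],[0,0,0],[0,0,0],[0,0,0]]}';python3 -m handwheel '{"translation":[[0,0.05,0],[0,0.05,0],[0,0,0]],"dr":[[0,0,0],[0,0,0],[0,0,0]]}'
```

```text
time_s: 10.32
tcp_pos: [0.5422, -0.1605, 0.1484]
orientation: [[-0.238, 0.971, 0.0], [0.971, 0.238, 0.0], [0.0, 0.001, -1.0]]
contact_force: [-0.7, 0.1, 0.2]
opening: 0.005
finger_force: 0.2
time_s: 10.57
tcp_pos: [0.5461, -0.1597, 0.1484]
orientation: [[-0.238, 0.971, 0.0], [0.971, 0.238, 0.0], [-0.0, 0.0, -1.0]]
contact_force: [-1.0, 0.7, 1.2]
opening: 0.004
finger_force: 0.4
```

```bash
python3 -m handwheel '{"translation":[[0,0.05,0],[0,0.05,0],[0,0.05,0],[0,0,0]],"dr":[[0,0,0],[0,0,0],[0,0,0],[0,0,0]]}';python3 -m handwheel '{"translation":[[0,0.05,0],[0,0.05,0],[0,0,0]],"dr":[[0,0,0],[0,0,0],[0,0,0]]}'
```

```text
time_s: 10.9
tcp_pos: [0.5494, -0.1591, 0.1482]
orientation: [[-0.237, 0.971, -0.006], [0.971, 0.237, -0.001], [0.0, -0.006, -1.0]]
contact_force: [-8.6, -1.9, 6.1]
opening: 0.007
finger_force: 4.5
time_s: 11.15
tcp_pos: [0.5499, -0.159, 0.1481]
orientation: [[-0.236, 0.972, -0.013], [0.972, 0.236, -0.003], [0.001, -0.014, -1.0]]
contact_force: [-17.5, -2.7, 14.5]
opening: 0.004
finger_force: 9.8
```

At the stop. I'll back away in -x, rise well clear and look.

```bash
python3 -m handwheel '{"translation":[[0,-0.3,0],[0,-0.5,0],[0,0,-0.6],[0,0,-1],[0,0,-1],[-0.9,-0.4,0],[-0.9,-0.4,0],[-0.9,-0.4,0],[-0.9,-0.4,0],[-0.9,-0.4,0]],"dr":[[0,0,0],[0,0,0],[0,0,0],[0,0,0],[0,0,0],[0,0,0],[0,0,0],[0,0,0],[0,0,0],[0,0,0]]}'; python3 -m handwheel '{"translation":[[-0.9,-0.4,0],[-0.9,-0.4,0],[-0.9,-0.4,0],[0,0,0],[0,0,0]],"dr":[[0,0,0],[0,0,0],[0,0,0],[0,0,0],[0,0,0]]}'
python3 - <<'E'
from station import r
from h import *
d=cap(r,'top','t6');cv2.imwrite('pics/t6.png',cv2.resize(d['pixels'][190:295,225:390,::-1],None,fx=4.8,fy=4.8,interpolation=cv2.INTER_CUBIC))
E
```

```text
time_s: 11.98
tcp_pos: [0.4898, -0.3603, 0.2529]
orientation: [[-0.239, 0.971, 0.002], [0.971, 0.239, -0.001], [-0.001, 0.001, -1.0]]
contact_force: [0.8, 0.4, -0.2]
opening: 0.001
finger_force: 0.0
time_s: 12.4
tcp_pos: [0.4677, -0.4777, 0.2515]
orientation: [[-0.234, 0.972, 0.0], [0.972, 0.234, 0.0], [0.0, 0.0, -1.0]]
contact_force: [0.0, 0.8, -0.1]
opening: 0.006
finger_force: 0.0
```

View pics/t6.png

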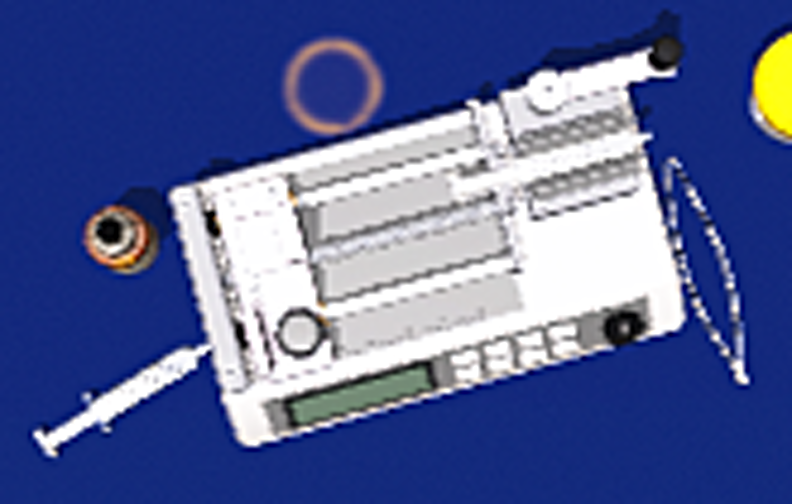

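The arm is fully open, with the knob at crop px (665,52). The block is at the end stop, and the syringe and bystanders haven't moved.

```bash
python3 -c "
from station import r
print(r.hand_in())"
```

```text
the job is handed in; nothing more can be done
None
```

The job is handed in (no verdict came back): the pusher block is at its end stop with the button up, the clamp arm is swung fully aside against its stop, and in the last picture the syringe lay in its cradle with nothing else moved.

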